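# Hold the check weight ready over the balance pan

### The arm

A 6-joint arm with a two-finger parallel gripper is mounted at the origin on the work surface. World frame = base frame: x ahead of the robot, y to its left, z up, the work surface at z = 0. Lengths are in m, angles in rad, forces in N, time in s.
With the tool pointing down it reaches from about 0.375 to 0.9 m from the base axis. Payload 3.1 kg.
Tool frame: the origin (TCP) lies between the finger pads; the fingertips stand 19 mm ahead of it and the grasp point (between the pads) is the TCP; z points along the fingers, y is the direction in which the jaws open and shut (so a half turn about z gives the same grasp; the last joint's range is limited). The gripper opens to 87 mm and grips with 3 to 60 N. Pads are 19 mm wide; open, the fingers measure 117 mm over their backs; the gripper's body (75 mm by 190 mm) begins 51 mm behind the grasp point.
Start: joints at [-1.296, 0.527, 1.433, -0, 1.181, -0.178], TCP at [0.274, -0.562, 0.242] pointing down, gripper open.
Joint ranges: [-3.08, 3.08], [-0.75, 2.2], [0.22, 2.44], [-1.43, 4.57], [0, 2.65], [-2.85, 2.85]. Speed limits (rad/s): [2.79, 2.79, 3.14, 3.14, 3.14, 3.14].

### API

Orientations are given as a unit quaternion [x, y, z, w].
In Python, from rig import robot gives the robot as it stands.
- The arm moves only by the tool apply_moves, never from a script. Its argument "series" is a list of rows, each a list of 7 numbers: the shift along the tool's x, y, z in cm, then the turn, a rotation vector about the tool's x, y, z in degrees, then the opening, from 0 (shut) to 1 (fully open). In form: [[dx, dy, dz, rx, ry, rz, grip], ...]. A call has 1 to 5 rows; each row is the pose to reach, as a shift and turn from the pose commanded when the call began, along the tool's axes at that moment; what a row does not reach only later rows make up. A row lasts 1/12 s, in which the tool goes at most 41.7 mm and 7.16 degrees, less where a joint would pass 70% of its speed; a pose out of reach is approached as far as the arm can. A call with a gripper value outside its range is refused whole. The fingers move at their own pace and stop on an object; "newtons" is the grip in N (left out, the last holds). Time passes only in rows, so rows that repeat a pose let the fingers close. It gives the time, the measured TCP pose, the force and the opening at its end, in the units of the state.
- robot.get_obs(): the state, without advancing time (a new reading comes with each control period).
- robot.camera(name): name is "side" or "top" or "wrist"; returns the picture (420x560x3 uint8, red, green, blue); there is no depth.
- robot.camera_params(name): a dict with "mtx" (3x3 intrinsics, pixels), "origin" and "rotation" of the camera in the world. Camera axes: x right, y down, z forward; pixel columns grow to the right and rows downward; lengths in m; the calibration is good to about 2 mm. A picture is of the moment at which its call begins: read the wrist's pose just before it. camera_params takes no time and is no camera call; for the wrist camera it gives the pose at the moment of the call.
- robot.hand_in(): hands the job in, once; it reports no verdict.
The state is a dict: "time": time; "q": joint angles; "joint_velocities": joint speeds; "joint_torque": joint torques, N m; "position": TCP position; "tool_rot": TCP orientation; "ft_force": force on the tool from outside, world axes, zero at the start; "moment": the same for the moment, N m; "grip_width": finger opening in m.
Only numpy, scipy, OpenCV 4.12 (cv2) and the standard library are available. Lean on these libraries where they do the work, as an engineer would, in place of code of your own. Each camera call takes 0.05 s, during which the arm holds its last target. There are 200 camera calls.

### The job

Get the balance's daily check ready: pluck the 50 g weight (the middle-sized of the five steel knob weights) out of the weight case, carry it across and in over the rim of the balance's draught shield, and hold it still and upright just above the middle of the weighing pan, clear of it by less than a centimetre, to be lowered later when the zero has settled. Neither the weight nor the robot may touch the balance, the other weights stay in their pockets, and everything else stays where it is. Finish while still holding the weight there: do not set it down or let go.

Things in the scene. Friction and masses are not known exactly. Their poses are not given: they have to be found in the camera images.
- w50_center (a point): the weight to take (50 g), middle-sized of five bare steel knob weights: cylinder 18 mm in diameter, 20 mm tall, then an 11 mm neck and a 16 mm knob; 29 mm tall in all. The point is on its axis half-way up (14.5 mm above its underside); z is its axis, up. It stands loose in a pocket 10 mm deep; 19 mm stand out above the block's face
- weight_case: fixed wooden case, 80 (its x) by 220 mm (its y), walls 32 mm high; block face with pockets 30 mm above the table. Weights in one row along y at x = 0: y = 82 (200 g), 38 (100 g), -4 (50 g), -45 (20 g), -85 mm (10 g); both x sides of each are free. Lid lies open flat behind (x 43 to 123 mm, 30 mm high). Origin on the table under the block's centre
- w200_center (a point): 200 g weight, 28 mm diameter, 47 mm tall, point half-way up; top 53 mm above the table; stays in its pocket
- w100_center (a point): 100 g weight, 22 mm diameter, 38 mm tall, point half-way up; top 51 mm above the table; stays in its pocket
- w20_center (a point): 20 g weight, 13 mm diameter, 22 mm tall, point half-way up; stays in its pocket
- w10_center (a point): 10 g weight, 10 mm diameter, 19 mm tall, point half-way up; stays in its pocket
- balance: fixed white laboratory balance, 200 mm wide (its y), x from -168 (front, sloped console) to +95 mm; housing 66 mm high. A square open-topped draught shield of grey-framed glass surrounds the pan: 150 mm inside, 160 outside, centred on the pan, sides along its x and y, rim 121 mm above the table. Origin on the table under the pan's centre. It stands left or right, the case on the other side
- pan_center (a point): middle of the upper face of the round steel weighing pan (110 mm diameter, rigid, marked with a ring 53 mm in diameter and a dot), 76 mm above the table; z up
- beaker: empty glass beaker, 68 mm diameter, 95 mm high, between the case and the balance; origin under its centre
- bobbin: empty grey plastic bobbin standing on end, 60 mm foot, 114 mm high, between the case and the balance; origin under its centre
- forceps: steel forceps lying flat, about 135 by 16 mm and 6 mm high; origin on the table near their middle
- jar: sample jar with lid, 62 mm diameter, 85 mm high; origin under its centre

How it is judged:
By the outcome, as a careful person would: the job done as asked, in the order asked, and still so for the second after the job is handed in, while the arm keeps its last pose, push and grip.
It also fails if it takes over 58 s, if anything falls off the work surface, if the arm or the gripper's body presses on something with over 40 N, if the wrist force passes 120 N, or if a joint passes its speed limit or range.

## Working session

There is one attempt and no reset: what is moved stays moved. The work goes in short steps, Python scripts to look and compute and a tool call to move; the robot and the scene stay as the last step left them, time stands still between calls to the robot, and variables do not carry over. Pictures are saved under pics/ and viewed, about 8 in all and at most 12, crops included, and the job is handed in when it is done.

Besides the shell and the picture viewer there is one more tool, called by a JSON object that holds its "method" and its "body", one argument or row to a line. apply_moves: Moves the arm, as the interface text tells. Its arguments: {"type":"object","properties":{"series":{"type":"array"},"newtons":{"type":"number"}},"required":["series"]}

```bash
mkdir -p pics; ls
python3 - <<'E'
from rig import robot
import cv2,numpy as np
o=robot.get_obs();print({k:np.round(v,4).tolist() for k,v in o.items()})
for n in("top","side","wrist"):
    p=robot.camera_params(n);print(n,{k:np.round(v,4).tolist() for k,v in p.items()})
    cv2.imwrite(f"pics/a_{n}.png",robot.camera(n)[:,:,::-1])
E
```

```text
pics
{'time': 0.0, 'q': [-1.2955, 0.5285, 1.4339, -0.0, 1.1814, -0.1785], 'joint_velocities': [0.0003, 0.0004, 0.0015, -0.0002, -0.0009, -0.0013], 'joint_torque': [0.0023, -44.0029, -17.6596, 0.0633, 0.0582, -0.0002], 'position': [0.2738, -0.561, 0.2406], 'tool_rot': [0.9744, 0.2249, -0.0001, -0.0011], 'ft_force': [0.6721, 0.4074, -0.2151], 'moment': [-0.0046, -0.0346, 0.0194], 'grip_width': 0.0872}
top {'mtx': [[411.6815, 0.0, 266.3491], [0.0, 411.6815, 212.6285], [0.0, 0.0, 1.0]], 'origin': [0.4816, 0.0875, 1.1212], 'rotation': [0.7169, -0.6967, 0.0178, -0.0157]}
side {'mtx': [[418.1011, 0.0, 274.7219], [0.0, 418.1011, 208.5594], [0.0, 0.0, 1.0]], 'origin': [0.4812, -0.7453, 0.5869], 'rotation': [0.8715, -0.0295, 0.0141, -0.4894]}
wrist {'mtx': [[316.492, 0.0, 274.8992], [0.0, 316.492, 208.2703], [0.0, 0.0, 1.0]], 'origin': [0.3352, -0.5306, 0.3839], 'rotation': [0.8409, -0.5255, -0.0692, 0.1094]}
```

View pics/a_top.png

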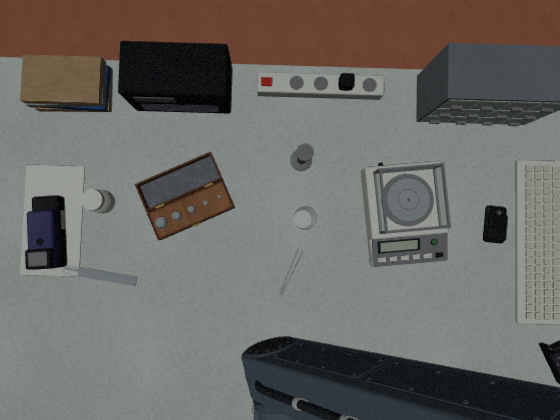

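View pics/a_side.png

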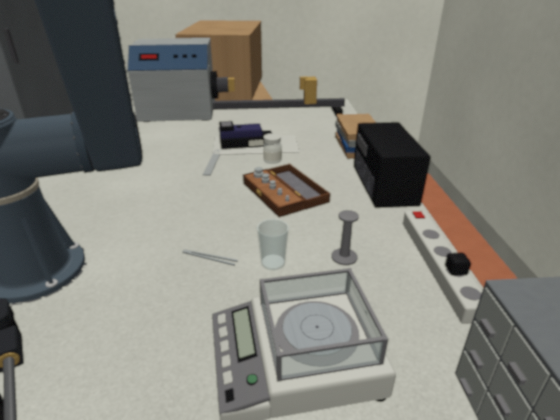

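The top view shows the case on the left, with the 50 g weight near (191,209), and the balance on the right, with the pan dot near (408,200). The beaker (304,217) and bobbin (302,155) stand between them. The side view shows the same things, with the pan near (317,327) and the weights near (258–292, 172–198). Next I'll enlarge both.

```bash
cat > h.py <<'E'
import numpy as np,cv2
from scipy.spatial.transform import Rotation as R
def ray(p,uv):
    d=np.linalg.inv(p["mtx"])@np.array([uv[0],uv[1],1.]);Rm=np.array(p["rotation"]) 
    Rm=Rm if Rm.shape==(3,3) else R.from_quat(Rm).as_matrix()
    d=Rm@d;return np.array(p["origin"]),d/np.linalg.norm(d)
def plane(p,uv,z):
    o,d=ray(p,uv);return o+d*(z-o[2])/d[2]
def tri(views):
    A=np.zeros((3,3));b=np.zeros(3)
    for p,uv in views:
        o,d=ray(p,uv);M=np.eye(3)-np.outer(d,d);A+=M;b+=M@o
    x=np.linalg.solve(A,b);res=[]
    for p,uv in views:
        o,d=ray(p,uv);res.append(np.linalg.norm((np.eye(3)-np.outer(d,d))@(x-o)))
    return x,res
def tile(im,x,y,w,s):
    c=im[y:y+int(w*.75),x:x+w];return cv2.resize(c,(400,300),interpolation=cv2.INTER_CUBIC)
E
python3 - <<'E'
from h import *
t=cv2.imread("pics/a_top.png");s=cv2.imread("pics/a_side.png")
m=np.vstack([np.hstack([tile(t,135,165,100,4),tile(s,240,160,80,5)]),np.hstack([tile(t,355,150,120,4),tile(s,245,265,160,4)])])
cv2.imwrite("pics/b.png",m)
E
```

```text
(no output)
```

View pics/b.png

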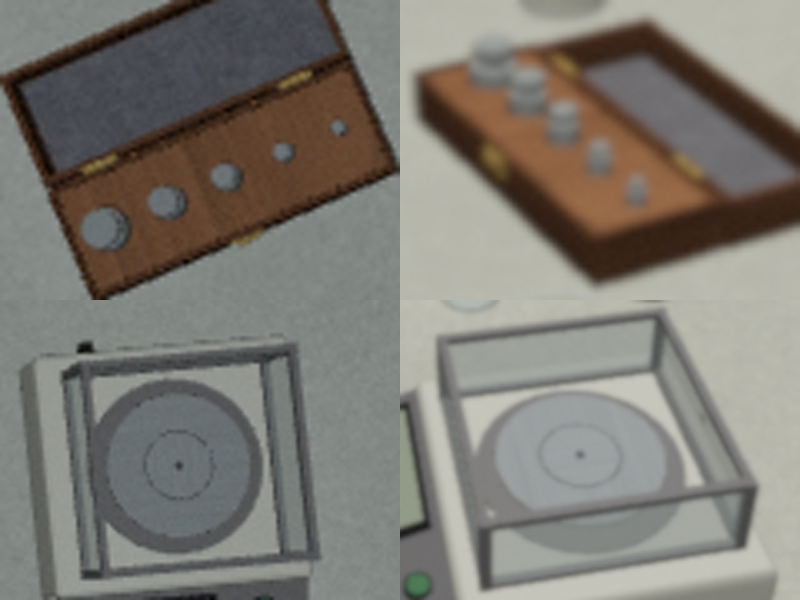

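Run:
```python
from h import *
from rig import robot
T=robot.camera_params("top");S=robot.camera_params("side")
t1=lambda x,y:(135+(x+.5)/4-.5,165+(y+.5)/4-.5)
t2=lambda x,y:(355+(x+.5)*.3-.5,150+(y-300+.5)*.3-.5)
s1=lambda x,y:(240+(x-400+.5)/5-.5,160+(y+.5)/5-.5)
s2=lambda x,y:(245+(x-400+.5)*.4-.5,265+(y-300+.5)*.4-.5)
np.set_printoptions(precision=4,suppress=True)
print("knob",tri([(T,t1(226,174)),(S,s1(563,107))]),plane(T,t1(226,174),.049),plane(S,s1(563,107),.049))
print("pan",tri([(T,t2(179,465)),(S,s2(580,455))]),plane(T,t2(179,465),.076),plane(S,s2(580,455),.076))
a,b=plane(T,t1(97,297),.032),plane(T,t1(397,170),.032);print("case front",a,b,np.linalg.norm(a-b),np.degrees(np.arctan2(*(a-b)[1::-1])))
for n,x in zip("200 100 50 20 10".split(),[(105,227),(169,200),(226,174),(284,150),(339,127)]):
    print(n,plane(T,t1(*x),dict(zip("200 100 50 20 10".split(),[.053,.051,.049,.042,.039]))[n]))
print("rim");[print(plane(T,t2(*c),.121)) for c in [(80,365),(297,343),(318,558),(101,577)]]
print("bobbin top",plane(T,(304,152),.114),"beaker",plane(T,(305,218),.095))
```

```text
knob (array([0.5388, 0.2814, 0.0493]), [np.float64(0.00012879261412321145), np.float64(0.0001287926141228566)]) [0.5387 0.2814 0.049 ] [0.539 0.282 0.049]
pan (array([ 0.5766, -0.2761,  0.075 ]), [np.float64(0.0005180773274797764), np.float64(0.0005180773274797528)]) [ 0.576  -0.2757  0.076 ] [ 0.577  -0.2769  0.076 ]
case front [0.456  0.3665 0.032 ] [0.5455 0.1715 0.032 ] 0.2145973526537452 114.66237930526418
200 [0.5019 0.3578 0.053 ]
100 [0.5206 0.3174 0.051 ]
50 [0.5387 0.2814 0.049 ]
20 [0.5559 0.2452 0.042 ]
10 [0.5724 0.21   0.039 ]
rim
[ 0.6435 -0.1864  0.121 ]
[ 0.6644 -0.3458  0.121 ]
[ 0.5069 -0.3624  0.121 ]
[ 0.4885 -0.2041  0.121 ]
bobbin top [ 0.6818 -0.0034  0.114 ] beaker [ 0.5197 -0.0116  0.095 ]
```

{"method": "apply_moves", "body": {
  "series": [
    [12.15, -12.82, 0.4, 0, 0, 0, 0.6],
    [12.15, -12.82, 0.4, 0, 0, 0, 0.6],
    [12.15, -12.82, 0.4, 0, 0, 0, 0.6],
    [12.15, -12.82, 0.4, 0, 0, 0, 0.6],
    [12.15, -12.82, 0.4, 0, 0, 0, 0.6]
  ]
}}

```text
time: 0.57
position: [0.327, -0.3858, 0.2367]
tool_rot: [0.974, 0.226, -0.0, -0.004]
ft_force: [0.4, 0.7, 0.7]
grip_width: 0.0614
```

{"method": "apply_moves", "body": {
  "series": [
    [12.15, -12.82, 0.4, 0, 0, 0, 0.6],
    [12.15, -12.82, 0.4, 0, 0, 0, 0.6],
    [12.15, -12.82, 0.4, 0, 0, 0, 0.6],
    [12.15, -12.82, 0.4, 0, 0, 0, 0.6],
    [12.15, -12.82, 0.4, 0, 0, 0, 0.6]
  ]
}}

```text
time: 0.98
position: [0.3794, -0.2188, 0.233]
tool_rot: [0.974, 0.227, -0.001, -0.003]
ft_force: [-0.7, -0.3, 0.9]
grip_width: 0.0527
```

{"method": "apply_moves", "body": {
  "series": [
    [12.15, -12.82, 0.4, 0, 0, 0, 0.6],
    [12.15, -12.82, 0.4, 0, 0, 0, 0.6],
    [12.15, -12.82, 0.4, 0, 0, 0, 0.6],
    [12.15, -12.82, 0.4, 0, 0, 0, 0.6],
    [12.15, -12.82, 0.4, 0, 0, 0, 0.6]
  ]
}}

```text
time: 1.4
position: [0.4335, -0.0519, 0.2295]
tool_rot: [0.974, 0.227, 0.0, -0.001]
ft_force: [0.1, -0.9, -0.2]
grip_width: 0.0524
```

{"method": "apply_moves", "body": {
  "series": [
    [12.15, -12.82, 0.4, 0, 0, 0, 0.6],
    [12.15, -12.82, 0.4, 0, 0, 0, 0.6],
    [12.15, -12.82, 0.4, 0, 0, 0, 0.6],
    [12.15, -12.82, 0.4, 0, 0, 0, 0.6],
    [12.15, -12.82, 0.4, 0, 0, 0, 0.6]
  ]
}}

```text
time: 1.82
position: [0.4881, 0.1163, 0.2256]
tool_rot: [0.974, 0.227, 0.002, -0.001]
ft_force: [0.1, -0.7, -0.3]
grip_width: 0.0521
```

{"method": "apply_moves", "body": {
  "series": [
    [12.15, -12.82, 0.4, 0, 0, 0, 0.6],
    [12.15, -12.82, 0.4, 0, 0, 0, 0.6],
    [12.15, -12.82, 0.4, 0, 0, 0, 0.6],
    [12.15, -12.82, 0.4, 0, 0, 0, 0.6],
    [12.15, -12.82, 0.4, 0, 0, 0, 0.6]
  ]
}}

```text
time: 2.23
position: [0.5416, 0.2851, 0.2214]
tool_rot: [0.974, 0.227, 0.002, -0.001]
ft_force: [0.4, -0.5, 0.2]
grip_width: 0.0522
```

{"method": "apply_moves", "body": {
  "series": [
    [0, 0, 0, 0, 0, -35, 0.5],
    [0, 0, 0, 0, 0, -35, 0.5],
    [0, 0, 0, 0, 0, -35, 0.5],
    [0, 0, 0, 0, 0, -35, 0.5],
    [0, 0, 0, 0, 0, -35, 0.5]
  ]
}}

```text
time: 2.65
position: [0.5394, 0.2792, 0.2212]
tool_rot: [0.86, 0.51, -0.001, 0.0]
ft_force: [-0.1, -0.4, -0.5]
grip_width: 0.0439
```

{"method": "apply_moves", "body": {
  "series": [
    [0, 0, 0, 0, 0, -35, 0.5],
    [0, 0, 0, 0, 0, -35, 0.5],
    [0, 0, 0, 0, 0, -35, 0.5],
    [0, 0, 0, 0, 0, -35, 0.5],
    [0, 0, 0, 0, 0, -35, 0.5]
  ]
}}

```text
time: 3.07
position: [0.5395, 0.279, 0.2212]
tool_rot: [0.667, 0.745, -0.001, 0.0]
ft_force: [0.4, 0.6, 0.7]
grip_width: 0.0437
```

{"method": "apply_moves", "body": {
  "series": [
    [0, 0, 0, 0, 0, -19.3, 0.5],
    [0, 0, 0, 0, 0, -19.3, 0.5],
    [0, 0, 0, 0, 0, -19.3, 0.5],
    [0, 0, 0, 0, 0, -19.3, 0.5],
    [0, 0, 0, 0, 0, -19.3, 0.5]
  ]
}}

```text
time: 3.48
position: [0.5394, 0.2795, 0.2214]
tool_rot: [0.536, 0.844, -0.0, 0.0]
ft_force: [-0.5, -0.3, 0.3]
grip_width: 0.0434
```

Run:
```python
from h import *
from rig import robot
import json
o=robot.get_obs();p=robot.camera_params("wrist");im=robot.camera("wrist")[:,:,::-1]
json.dump({k:np.array(v).tolist() for k,v in p.items()},open("w1.json","w"))
print(np.round(o["position"],4),np.round(o["tool_rot"],4),np.round(p["origin"],4))
cv2.imwrite("pics/w1.png",im)
```

```text
[0.5394 0.2795 0.2214] [ 5.365e-01  8.439e-01 -4.000e-04  0.000e+00] [0.5082 0.343  0.3646]
```

View pics/w1.png

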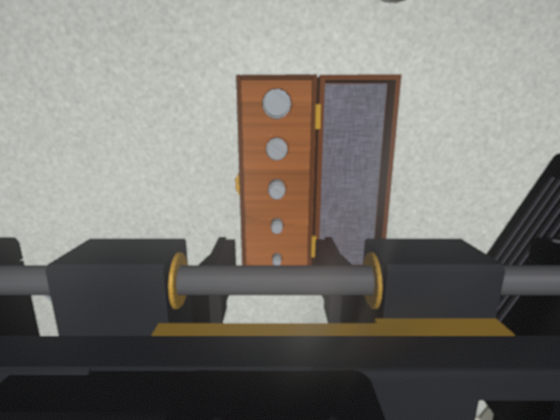

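The wrist view shows the five weights in a near-vertical column at u≈277, with the 50 g one at (277,189). The case sides run parallel to the approach, so the jaws open across the row.

Run:
```python
from h import *
from rig import robot
import json
np.set_printoptions(precision=4,suppress=True)
p=json.load(open("w1.json"));T=robot.camera_params("top");S=robot.camera_params("side")
im=cv2.imread("pics/w1.png");hsv=cv2.cvtColor(im,cv2.COLOR_BGR2HSV)
roi=np.zeros(im.shape[:2],np.uint8);roi[85:262,250:304]=255
m=cv2.inRange(hsv,(0,0,90),(180,90,255))&roi
cs=[c for c in cv2.findContours(m,cv2.RETR_EXTERNAL,cv2.CHAIN_APPROX_NONE)[0] if cv2.contourArea(c)>25]
for c in cs:
    (u,v),r=cv2.minEnclosingCircle(c);print((round(u,1),round(v,1)),round(r,1),cv2.boundingRect(c),plane(p,(u,v),.049))
uv=(277,189)
print("tri",tri([(p,uv),(T,(191.1,208.1)),(S,(272.2,181.0))]))
# wrist cam: row direction
for z,q in((.053,(277,103)),(.051,(277,148)),(.049,(277,189)),(.042,(277,226.5))):print(plane(p,q,z))
```

```text
(276.5, 258.1) 5.3 (272, 253, 10, 9) [0.5687 0.2171 0.049 ]
(276.5, 225.5) 7.9 (271, 218, 12, 16) [0.553  0.2505 0.049 ]
(276.5, 189.0) 10.3 (268, 179, 18, 21) [0.5365 0.2857 0.049 ]
(276.5, 148.5) 11.6 (266, 137, 22, 24) [0.5192 0.3224 0.049 ]
(276.0, 103.1) 15.4 (262, 88, 30, 31) [0.5008 0.3606 0.049 ]
tri (array([0.5384, 0.2839, 0.0471]), [np.float64(0.0020908410765885952), np.float64(0.002078682612109286), np.float64(0.001093212070131711)])
[0.5017 0.3609 0.053 ]
[0.5194 0.3232 0.051 ]
[0.5369 0.286  0.049 ]
[0.555  0.2477 0.042 ]
```

{"method": "apply_moves", "body": {
  "series": [
    [0.35, 0.04, 3, 0, 0, 0, 0.5],
    [0.35, 0.04, 6, 0, 0, 0, 0.5],
    [0.35, 0.04, 9, 0, 0, 0, 0.5],
    [0.35, 0.04, 12, 0, 0, 0, 0.5],
    [0.35, 0.04, 14, 0, 0, 0, 0.5]
  ]
}}

```text
time: 3.95
position: [0.5368, 0.2832, 0.0789]
tool_rot: [0.536, 0.844, -0.001, -0.001]
ft_force: [-0.3, -0.2, -0.1]
grip_width: 0.0436
```

{"method": "apply_moves", "body": {
  "series": [
    [0, 0, 0, 0, 0, 0, 0.5],
    [0, 0, 0, 0, 0, 0, 0.5],
    [0, 0, 0, 0, 0, 0, 0.5]
  ]
}}

```text
time: 4.2
position: [0.539, 0.2842, 0.0827]
tool_rot: [0.535, 0.845, 0.001, 0.001]
ft_force: [-0.7, -0.2, 0.5]
grip_width: 0.0438
```

Run:
```python
from h import *
from rig import robot
o=robot.get_obs();print(np.round(o["position"],4),np.round(o["tool_rot"],4),o["ft_force"])
t=robot.camera("side")[:,:,::-1];w=robot.camera("wrist")[:,:,::-1]
cv2.imwrite("pics/c.png",np.hstack([tile(t,230,130,100,4),cv2.resize(w[100:400,100:500],(400,300))]))
```

```text
[0.539  0.2842 0.0827] [5.354e-01 8.446e-01 8.000e-04 7.000e-04] [-0.67815269 -0.15055954  0.51327299]
```

View pics/c.png

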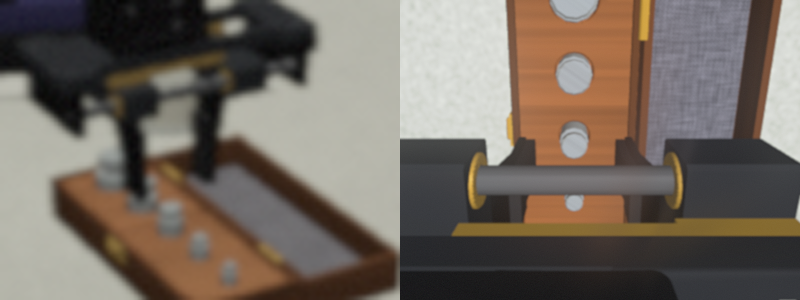

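The side crop shows the 50 g weight directly below the midpoint of the two fingertips. In the wrist crop its knob is at full-image (274,≈239), centred between the fingers.

Run:
```python
from h import *
from rig import robot
import json
np.set_printoptions(precision=4,suppress=True)
p=robot.camera_params("wrist");w1=json.load(open("w1.json"));T=robot.camera_params("top");S=robot.camera_params("side")
w=robot.camera("wrist")[:,:,::-1];hsv=cv2.cvtColor(w,cv2.COLOR_RGB2HSV) if 0 else cv2.cvtColor(np.ascontiguousarray(w),cv2.COLOR_BGR2HSV)
roi=np.zeros(w.shape[:2],np.uint8);roi[205:263,250:300]=255
m=cv2.inRange(hsv,(0,0,90),(180,90,255))&roi
for c in cv2.findContours(m,cv2.RETR_EXTERNAL,cv2.CHAIN_APPROX_NONE)[0]:
    if cv2.contourArea(c)>25: print(cv2.boundingRect(c))
for r in range(212,262,4): 
    x=np.flatnonzero(m[r]);print(r,(x.min(),x.max()) if len(x) else None,end=' ')
print()
for v in(240,243,246):
    print(v,plane(p,(274.5,v),.049),tri([(p,(274.5,v)),(w1,(276.8,192))]),tri([(p,(274.5,v)),(w1,(276.8,192)),(T,(191.1,208.1)),(S,(272.2,181.0))])[0])
print(robot.get_obs()["position"])
```

```text
(259, 221, 30, 38)
212 None 216 None 220 None 224 (np.int64(264), np.int64(283)) 228 (np.int64(262), np.int64(286)) 232 (np.int64(261), np.int64(286)) 236 (np.int64(260), np.int64(288)) 240 (np.int64(259), np.int64(288)) 244 (np.int64(260), np.int64(287)) 248 (np.int64(261), np.int64(286)) 252 (np.int64(262), np.int64(285)) 256 (np.int64(266), np.int64(281)) 260 None 
240 [0.5363 0.2872 0.049 ] (array([0.5407, 0.2779, 0.0216]), [np.float64(4.129023108254208e-05), np.float64(4.1290231082347e-05)]) [0.5383 0.2837 0.0467]
243 [0.5371 0.2855 0.049 ] (array([0.5395, 0.2803, 0.0342]), [np.float64(5.6456474670288145e-05), np.float64(5.6456474670193176e-05)]) [0.5384 0.2832 0.0473]
246 [0.5379 0.2837 0.049 ] (array([0.5385, 0.2824, 0.0453]), [np.float64(6.993956085396326e-05), np.float64(6.993956085396983e-05)]) [0.5385 0.2827 0.048 ]
[0.5392 0.2844 0.0835]
```

{"method": "apply_moves", "body": {
  "series": [
    [0, 0, 0, 0, 0, 0, 0.5],
    [0, 0, 0, 0, 0, 0, 0.5],
    [0, 0, 0, 0, 0, 0, 0.5]
  ]
}}

```text
time: 4.6
position: [0.5382, 0.2842, 0.0823]
tool_rot: [0.535, 0.845, 0.0, 0.0]
ft_force: [0.2, -0.4, -0.3]
grip_width: 0.0433
```

{"method": "apply_moves", "body": {
  "series": [
    [0, 0, 0, 0, 0, 0, 0.5],
    [0, 0, 0, 0, 0, 0, 0.5],
    [0, 0, 0, 0, 0, 0, 0.5]
  ]
}}

```text
time: 4.85
position: [0.5378, 0.2841, 0.0816]
tool_rot: [0.535, 0.845, -0.0, -0.0]
ft_force: [0.0, -0.2, 0.3]
grip_width: 0.0435
```

{"method": "apply_moves", "body": {
  "series": [
    [-0.1, -0.03, 1, 0, 0, 0, 0.5],
    [-0.1, -0.03, 1.8, 0, 0, 0, 0.5],
    [-0.1, -0.03, 2.4, 0, 0, 0, 0.5],
    [-0.1, -0.03, 2.8, 0, 0, 0, 0.5],
    [-0.1, -0.03, 3.0, 0, 0, 0, 0.5]
  ],
  "newtons": 12
}}

```text
time: 5.27
position: [0.5373, 0.2828, 0.0501]
tool_rot: [0.535, 0.845, -0.001, -0.001]
ft_force: [-0.1, 0.2, 0.1]
grip_width: 0.0438
```

{"method": "apply_moves", "body": {
  "series": [
    [0, 0, 0, 0, 0, 0, 0.5],
    [0, 0, 0, 0, 0, 0, 0.5],
    [0, 0, 0, 0, 0, 0, 0.5],
    [0, 0, 0, 0, 0, 0, 0.5],
    [0, 0, 0, 0, 0, 0, 0.5]
  ]
}}

```text
time: 5.68
position: [0.5383, 0.2831, 0.0519]
tool_rot: [0.535, 0.845, 0.0, 0.0]
ft_force: [0.3, 0.5, 0.2]
grip_width: 0.0432
```

Now close the jaws.

{"method": "apply_moves", "body": {
  "series": [
    [0, 0, 0, 0, 0, 0, 0.3],
    [0, 0, 0, 0, 0, 0, 0.25],
    [0, 0, 0, 0, 0, 0, 0.2],
    [0, 0, 0, 0, 0, 0, 0.15],
    [0, 0, 0, 0, 0, 0, 0.1]
  ],
  "newtons": 15
}}

```text
time: 6.1
position: [0.5381, 0.2831, 0.0516]
tool_rot: [0.535, 0.845, 0.0, 0.0]
ft_force: [0.6, 0.6, -0.4]
grip_width: 0.018
```

{"method": "apply_moves", "body": {
  "series": [
    [0, 0, 0, 0, 0, 0, 0],
    [0, 0, 0, 0, 0, 0, 0],
    [0, 0, 0, 0, 0, 0, 0],
    [0, 0, 0, 0, 0, 0, 0],
    [0, 0, 0, 0, 0, 0, 0]
  ]
}}

```text
time: 6.52
position: [0.5382, 0.2831, 0.0516]
tool_rot: [0.535, 0.845, 0.0, 0.0]
ft_force: [0.3, 0.5, -0.5]
grip_width: 0.0157
```

Closing to 15.7 mm is narrower than the 18 mm body and close to the 16 mm knob, so I'll look before lifting.

Run:
```python
from h import *
from rig import robot
o=robot.get_obs();print(np.round(o["position"],4),o["grip_width"],o["ft_force"],o["moment"])
t=robot.camera("side")[:,:,::-1];w=robot.camera("wrist")[:,:,::-1]
cv2.imwrite("pics/d.png",np.hstack([tile(t,235,150,80,4),cv2.resize(w[150:330,155:395],(400,300))]))
```

```text
[0.5382 0.2831 0.0516] 0.015713263402474295 [ 0.29416154  0.48449227 -0.51721424] [ 0.01337252 -0.1838726  -0.00709182]
```

View pics/d.png

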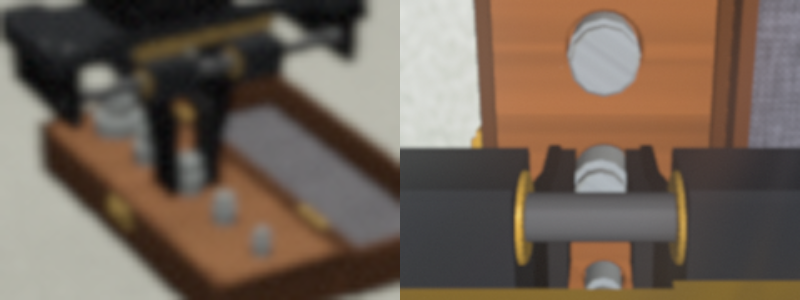

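{"method": "apply_moves", "body": {
  "series": [
    [0, 0, -0.2, 0, 0, 0, 0],
    [0, 0, -0.5, 0, 0, 0, 0],
    [0, 0, -0.9, 0, 0, 0, 0],
    [0, 0, -1.4, 0, 0, 0, 0],
    [0, 0, -2.0, 0, 0, 0, 0]
  ],
  "newtons": 20
}}

```text
time: 7.03
position: [0.5379, 0.283, 0.0719]
tool_rot: [0.535, 0.845, -0.0, -0.0]
ft_force: [0.5, 0.9, -1.1]
grip_width: 0.0155
```

{"method": "apply_moves", "body": {
  "series": [
    [0, 0, -1, 0, 0, 0, 0],
    [0, 0, -2, 0, 0, 0, 0],
    [0, 0, -3, 0, 0, 0, 0],
    [0, 0, -3, 0, 0, 0, 0],
    [0, 0, -3, 0, 0, 0, 0]
  ]
}}

```text
time: 7.45
position: [0.5387, 0.2833, 0.1028]
tool_rot: [0.535, 0.845, 0.001, 0.001]
ft_force: [0.4, -0.4, -0.5]
grip_width: 0.0157
```

Run:
```python
from h import *
from rig import robot
o=robot.get_obs();print(np.round(o["position"],4),o["grip_width"],o["ft_force"],o["moment"])
t=robot.camera("side")[:,:,::-1];w=robot.camera("wrist")[:,:,::-1]
cv2.imwrite("pics/e.png",np.hstack([tile(t,235,130,80,4),cv2.resize(w[150:330,155:395],(400,300))]))
```

```text
[0.5387 0.2833 0.1028] 0.015717336311461137 [ 0.38541566 -0.3799799  -0.54343142] [ 0.04675285 -0.16301029 -0.00041084]
```

View pics/e.png

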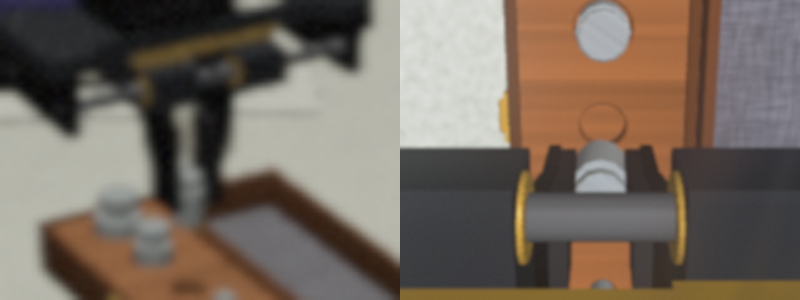

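The pocket is empty and the weight hangs upright between the fingertips, with the neighbouring weights undisturbed. Next I'll raise it and carry it across.

{"method": "apply_moves", "body": {
  "series": [
    [0, 0, -1.5, 0, 0, 0, 0],
    [0, 0, -4, 0, 0, 0, 0],
    [0, 0, -7, 0, 0, 0, 0],
    [0, 0, -9.5, 0, 0, 0, 0],
    [0, 0, -11, 0, 0, 0, 0]
  ]
}}

```text
time: 7.97
position: [0.5388, 0.2833, 0.2138]
tool_rot: [0.535, 0.845, 0.001, 0.001]
ft_force: [-0.3, 0.3, 0.3]
grip_width: 0.0156
```

{"method": "apply_moves", "body": {
  "series": [
    [-0.7, -0.28, 0, 0, 0, 0, 0],
    [-2.2, -0.86, 0, 0, 0, 0, 0],
    [-4.5, -1.77, 0, 0, 0, 0, 0],
    [-7.0, -2.75, 0, 0, 0, 0, 0],
    [-9.5, -3.73, 0, 0, 0, 0, 0]
  ]
}}

```text
time: 8.38
position: [0.5435, 0.1798, 0.2096]
tool_rot: [0.535, 0.845, -0.001, -0.001]
ft_force: [-0.2, -0.8, -0.3]
grip_width: 0.016
```

{"method": "apply_moves", "body": {
  "series": [
    [-2.5, -0.98, 0, 0, 0, 0, 0],
    [-5.0, -1.96, 0, 0, 0, 0, 0],
    [-7.5, -2.95, 0, 0, 0, 0, 0],
    [-10.0, -3.93, 0, 0, 0, 0, 0],
    [-12.5, -4.91, 0, 0, 0, 0, 0]
  ]
}}

```text
time: 8.8
position: [0.5525, 0.0455, 0.2096]
tool_rot: [0.535, 0.845, -0.001, -0.002]
ft_force: [0.9, 0.2, -1.3]
grip_width: 0.0158
```

{"method": "apply_moves", "body": {
  "series": [
    [-2.5, -0.98, 0, 0, 0, 0, 0],
    [-5.0, -1.96, 0, 0, 0, 0, 0],
    [-7.5, -2.95, 0, 0, 0, 0, 0],
    [-10.0, -3.93, 0, 0, 0, 0, 0],
    [-12.5, -4.91, 0, 0, 0, 0, 0]
  ]
}}

```text
time: 9.22
position: [0.5615, -0.0882, 0.2095]
tool_rot: [0.535, 0.845, -0.001, -0.002]
ft_force: [0.4, -0.3, -0.4]
grip_width: 0.0158
```

{"method": "apply_moves", "body": {
  "series": [
    [-2.5, -0.98, 0, 0, 0, 0, 0],
    [-5.0, -1.96, 0, 0, 0, 0, 0],
    [-7.5, -2.95, 0, 0, 0, 0, 0],
    [-9.8, -3.85, 0, 0, 0, 0, 0],
    [-11.7, -4.6, 0, 0, 0, 0, 0]
  ]
}}

```text
time: 9.63
position: [0.57, -0.2142, 0.2093]
tool_rot: [0.536, 0.844, -0.0, -0.002]
ft_force: [0.8, -0.4, -0.8]
grip_width: 0.0156
```

{"method": "apply_moves", "body": {
  "series": [
    [-1.6, -0.62, 0, 0, 0, 0, 0],
    [-3.2, -1.25, 0, 0, 0, 0, 0],
    [-4.4, -1.73, 0, 0, 0, 0, 0],
    [-5.4, -2.12, 0, 0, 0, 0, 0],
    [-6.0, -2.36, 0, 0, 0, 0, 0]
  ]
}}

```text
time: 10.05
position: [0.5757, -0.2777, 0.2112]
tool_rot: [0.535, 0.845, -0.0, -0.0]
ft_force: [-0.3, -0.6, 0.2]
grip_width: 0.0154
```

{"method": "apply_moves", "body": {
  "series": [
    [0, 0, 0, 0, 0, 0, 0],
    [0, 0, 0, 0, 0, 0, 0],
    [0, 0, 0, 0, 0, 0, 0],
    [0, 0, 0, 0, 0, 0, 0],
    [0, 0, 0, 0, 0, 0, 0]
  ]
}}

```text
time: 10.47
position: [0.5757, -0.2756, 0.2117]
tool_rot: [0.535, 0.845, 0.0, -0.0]
ft_force: [-0.2, -0.4, -1.0]
grip_width: 0.0157
```

Run:
```python
from h import *
from rig import robot
o=robot.get_obs();print(np.round(o["position"],4),o["tool_rot"],o["grip_width"],o["ft_force"])
s=robot.camera("side")[:,:,::-1];w=robot.camera("wrist")[:,:,::-1]
cv2.imwrite("pics/s_f.png",s);cv2.imwrite("pics/w_f.png",w)
cv2.imwrite("pics/f.png",np.hstack([tile(s,245,205,200,4),cv2.resize(w,(400,300))]))
```

```text
[ 0.5757 -0.2756  0.2117] [ 5.34656599e-01  8.45069407e-01  8.20778979e-05 -1.07667523e-04] 0.015730844093462416 [-0.22220053 -0.43031185 -1.0143979 ]
```

View pics/f.png

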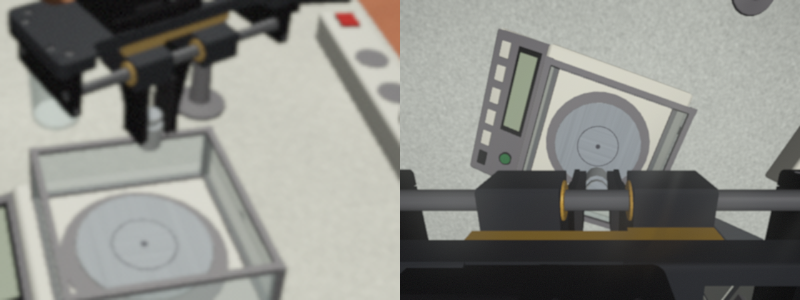

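The side view shows the weight hanging upright over the shield opening, with its lower edge near (321,279). The pan dot is at side (317.5,326.5) and wrist (277,204).

Run:
```python
from h import *
from rig import robot
np.set_printoptions(precision=4,suppress=True)
p=robot.camera_params("wrist");T=robot.camera_params("top");S=robot.camera_params("side")
s=cv2.imread("pics/s_f.png");w=cv2.imread("pics/w_f.png",0)
c=w[196:213,268:287].astype(float);k=np.clip(np.median(c)-c-12,0,None);k[:4]=0;yy,xx=np.mgrid[196:213,268:287];d=((xx*k).sum()/k.sum(),(yy*k).sum()/k.sum());print("wrist dot",d)
td=(408.35,199.15);sd=(316.8,326.7)
print(plane(p,d,.076),tri([(p,d),(S,sd)]),tri([(p,d),(T,td),(S,sd)]),tri([(T,td),(S,sd)]))
for u in(318,321,324):print(u,s[262:290,u].mean(1).astype(int))
for v in(272,276):print(v,s[v,308:335].mean(1).astype(int))
n=plane(S,(321.5,278.7),.18);print(n)
o,r=ray(S,(321.3,278.5));y=-.2756-.009;print("front bottom edge",o+r*(y-o[1])/r[1])
```

```text
wrist dot (np.float64(276.60322108345537), np.float64(204.90849194729137))
[ 0.576  -0.2762  0.076 ] (array([ 0.5766, -0.2764,  0.0754]), [np.float64(0.0006117088397341575), np.float64(0.0006117088397341987)]) (array([ 0.5765, -0.2762,  0.0751]), [np.float64(0.0004691450785093517), np.float64(0.00043818730554581633), np.float64(0.0008061894835623476)]) (array([ 0.5767, -0.2761,  0.075 ]), [np.float64(0.0005977730219175209), np.float64(0.0005977730219170984)])
318 [ 66  64  58  55  54  59  67  72  67  62  63  66  68  82 100 112 118 128
 147 167 174 176 176 175 175 177 177 179]
321 [174 171 160 140 125 129 146 154 140 123 118 118 117 117 116 116 117 127
 148 168 175 176 177 178 177 176 177 181]
324 [164 157 138 126 138 153 154 141 123 111 109 106 105 110 117 126 139 158
 170 175 177 176 176 176 176 177 179 182]
272 [165 130  83  42  21  15  14  17  21  31  63  97 115 118 118 112 109 107
 109 101  90  95 101 103 104 109 112]
276 [112 112 111 110 106  88  61  44  57  81 100 113 116 116 114 110 117 139
 158 167 171 172 174 174 174 175 174]
[ 0.5784 -0.2812  0.18  ]
front bottom edge [ 0.5774 -0.2846  0.1834]
```

{"method": "apply_moves", "body": {
  "series": [
    [-0.09, 0.05, 1, 0, 0, 0, 0],
    [-0.09, 0.05, 3, 0, 0, 0, 0],
    [-0.09, 0.05, 5, 0, 0, 0, 0],
    [-0.09, 0.05, 6.5, 0, 0, 0, 0],
    [-0.09, 0.05, 7.3, 0, 0, 0, 0]
  ]
}}

```text
time: 10.98
position: [0.5753, -0.2762, 0.1357]
tool_rot: [0.535, 0.845, 0.0, -0.002]
ft_force: [-0.4, 0.9, -0.5]
grip_width: 0.0157
```

{"method": "apply_moves", "body": {
  "series": [
    [0, 0, 0.4, 0, 0, 0, 0],
    [0, 0, 0.8, 0, 0, 0, 0],
    [0, 0, 1.1, 0, 0, 0, 0],
    [0, 0, 1.2, 0, 0, 0, 0],
    [0, 0, 1.2, 0, 0, 0, 0]
  ]
}}

```text
time: 11.4
position: [0.5768, -0.2773, 0.1269]
tool_rot: [0.535, 0.845, -0.0, 0.0]
ft_force: [0.5, -1.2, -0.5]
grip_width: 0.0157
```

{"method": "apply_moves", "body": {
  "series": [
    [0, 0, 0, 0, 0, 0, 0],
    [0, 0, 0, 0, 0, 0, 0],
    [0, 0, 0, 0, 0, 0, 0],
    [0, 0, 0, 0, 0, 0, 0],
    [0, 0, 0, 0, 0, 0, 0]
  ]
}}

```text
time: 11.82
position: [0.5766, -0.2772, 0.1268]
tool_rot: [0.535, 0.845, -0.0, 0.0]
ft_force: [0.4, 0.3, -0.0]
grip_width: 0.016
```

Run:
```python
from h import *
from rig import robot
o=robot.get_obs();print(np.round(o["position"],4),o["tool_rot"],o["grip_width"],o["ft_force"])
s=robot.camera("side")[:,:,::-1];t=robot.camera("top")[:,:,::-1]
cv2.imwrite("pics/s_g.png",s)
for u in(314,317,320,323):print(u,s[312:340,u].mean(1).astype(int))
cv2.imwrite("pics/g.png",np.hstack([tile(s,285,290,64,4),tile(t,100,120,370,4)]))
```

```text
[ 0.5766 -0.2772  0.1268] [ 5.35092699e-01  8.44793325e-01 -4.21384629e-06  2.03360370e-04] 0.015960117211201892 [ 0.44114809  0.31268469 -0.02674269]
314 [ 21  20  22  22  22  25  32  55  90 131 164 180 184 182 179 180 183 185
 184 184 185 187 185 185 185 183 175 168]
317 [122 125 118 109 107 107 109 115 122 130 145 170 176 162 140 141 165 180
 183 184 186 187 185 185 185 184 177 168]
320 [167 158 136 124 121 119 119 119 123 136 158 178 185 185 184 183 184 184
 184 185 187 186 186 185 185 185 177 169]
323 [114 113 130 144 150 159 166 169 173 180 184 186 187 186 186 186 185 184
 184 185 186 186 185 185 185 179 170 170]
```

View pics/g.png

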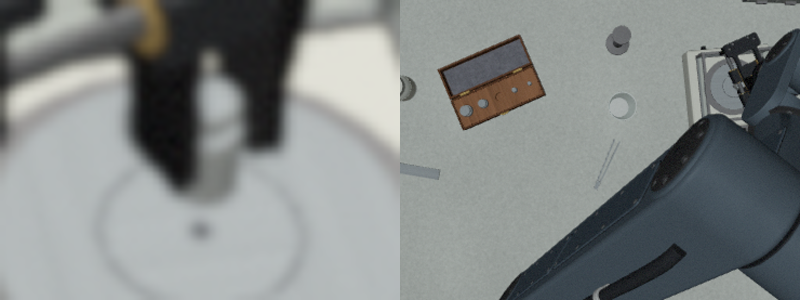

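Run:
```python
from h import *
from rig import robot
np.set_printoptions(precision=4,suppress=True)
S=robot.camera_params("side")
for v in(321.5,322,322.5):
  for y in(-.2862,):
    o,r=ray(S,(317.6,v));print(v,o+r*(y-o[1])/r[1])
o,r=ray(S,(323.6,316));print("right edge",o+r*(-.2772-o[1])/r[1])
print(tri([(S,(316.8,326.7))]*2) if 0 else plane(S,(316.8,326.7),.0755))
```

```text
321.5 [ 0.576  -0.2862  0.0975]
322 [ 0.576  -0.2862  0.0964]
322.5 [ 0.5761 -0.2862  0.0953]
right edge [ 0.5868 -0.2772  0.0994]
[ 0.5772 -0.2765  0.0755]
```

The weight's underside is about 20 mm above the pan, by both the kinematics and the side view, and it is centred over the dot. I'll lower it slowly by 15 mm.

{"method": "apply_moves", "body": {
  "series": [
    [0.03, 0.01, 0.2, 0, 0, 0, 0],
    [0.06, 0.02, 0.5, 0, 0, 0, 0],
    [0.08, 0.03, 0.8, 0, 0, 0, 0],
    [0.08, 0.03, 1.0, 0, 0, 0, 0],
    [0.08, 0.03, 1.1, 0, 0, 0, 0]
  ]
}}

```text
time: 12.33
position: [0.5762, -0.2761, 0.1149]
tool_rot: [0.535, 0.845, 0.0, -0.001]
ft_force: [-0.2, 0.2, -0.2]
grip_width: 0.0158
```

{"method": "apply_moves", "body": {
  "series": [
    [0, 0, 0.1, 0, 0, 0, 0],
    [0, 0, 0.2, 0, 0, 0, 0],
    [0, 0, 0.3, 0, 0, 0, 0],
    [0, 0, 0.4, 0, 0, 0, 0],
    [0, 0, 0.4, 0, 0, 0, 0]
  ]
}}

```text
time: 12.75
position: [0.5764, -0.2763, 0.1114]
tool_rot: [0.535, 0.845, -0.0, -0.0]
ft_force: [-0.5, -1.3, 0.4]
grip_width: 0.0156
```

{"method": "apply_moves", "body": {
  "series": [
    [0, 0, 0, 0, 0, 0, 0],
    [0, 0, 0, 0, 0, 0, 0],
    [0, 0, 0, 0, 0, 0, 0],
    [0, 0, 0, 0, 0, 0, 0],
    [0, 0, 0, 0, 0, 0, 0]
  ]
}}

```text
time: 13.17
position: [0.5765, -0.2763, 0.1116]
tool_rot: [0.535, 0.845, -0.0, 0.0]
ft_force: [0.3, 0.1, -1.7]
grip_width: 0.0154
```

Run:
```python
from h import *
from rig import robot
np.set_printoptions(precision=4,suppress=True)
S=robot.camera_params("side")
P=[]
for i in range(4): P.append(robot.get_obs()["position"]);s=robot.camera("side")[:,:,::-1]
o=robot.get_obs();print(np.array(P),o["tool_rot"],o["grip_width"],o["ft_force"])
for u in(315,317,319,321):print(u,s[320:346,u].mean(1).astype(int))
for v in range(326,333):
  q,r=ray(S,(317.2,v));print(v,(q+r*(-.2852-q[1])/r[1])[2],end=' ')
cv2.imwrite("pics/h.png",tile(s,285,295,64,4))
```

```text
[[ 0.5765 -0.2763  0.1116]
 [ 0.5765 -0.2763  0.1116]
 [ 0.5765 -0.2763  0.1116]
 [ 0.5765 -0.2763  0.1116]] [0.5351 0.8448 0.     0.    ] 0.015607270193933017 [-0.315  -0.6263 -0.4871]
315 [ 63  59  57  59  63  79 102 121 143 166 179 183 185 186 185 185 185 184
 177 167 175 182 184 184 184 179]
317 [142 124 115 114 115 117 121 125 137 160 175 183 185 186 185 184 185 184
 177 169 174 182 183 183 183 176]
319 [153 133 123 121 120 119 119 125 144 168 180 184 186 186 185 184 185 184
 177 167 174 180 182 182 180 172]
321 [134 126 125 126 129 131 138 153 169 179 183 185 186 186 184 184 185 183
 176 169 175 180 182 181 177 168]
326 0.08653211088447976 327 0.08429713757590929 328 0.08205420111618023 329 0.07980325887059214 330 0.07754426789954538 331 0.07527718495581126 332 0.07300196648177104
```

View pics/h.png

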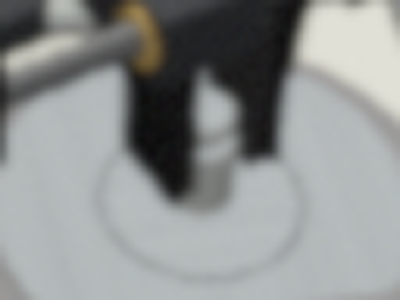

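The underside is about 0.080 m by both the side view and the kinematics, roughly 4–5 mm above the pan. The weight is upright, centred in the ring and not in contact.

```bash
python3 -c "
from rig import robot
print(robot.hand_in(), robot.get_obs()['position'])"
```

```text
the job is handed in; nothing more can be done
the job is handed in; nothing more can be done
```

The 50 g weight is out of the case and was being held upright and still above the middle of the weighing pan when I handed the job in, at about 13.5 s. Hand-in gives no verdict.

- **Clearance:** the side view put its underside at about 80.5 mm and the arm pose at about 80.0 mm. The pan measured 75–76 mm, so the gap is about 4–5 mm.
- **Centring:** the gripper was within about 1 mm of the measured pan centre, and the weight showed inside the pan's ring. Force readings stayed near zero (under 2 N), so I saw no sign of contact with the balance.
- **Other objects:** the pictures taken along the way showed the other four weights in their pockets and nothing else moved.

Two readings disagreed:
- **Grip width:** the jaws closed to 15.7 mm, which fits the 16 mm knob rather than the 18 mm body. The hold is therefore probably on the knob, and it stayed steady and upright throughout.
- **Wrist camera:** it placed the weight 2–4 mm along the row from where the other cameras did. They agreed in the direction the jaws close, so I used a middle value.

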